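Load the label stand and hold its tension arm back

ROBOT

A 7-joint arm with a two-finger parallel gripper is mounted at the origin on the work surface. World frame = base frame: x ahead of the robot, y to its left, z up, the work surface at z = 0. Lengths are in mm, angles in degrees, forces in N, time in s.
With the tool pointing down it reaches from about 400 to 850 mm from the base axis. Payload 4.4 kg.
Tool frame: the origin (TCP) lies at the very end of the fingers, on their centre line; the grasp point (between the pads) lies 19 mm behind it (env.grip_depth is the distance from the TCP to the grasp point, in mm); z points along the fingers, y is the line along which they close (so a half turn about z gives the same grasp; the last joint's range is limited). The gripper opens to 94 mm and grips with 3 to 60 N. Pads are 16 mm wide; open, the fingers measure 119 mm over their backs; the gripper's body (75 mm by 177 mm) begins 78 mm behind the grasp point.
Start: joints at [66.99, 36.005, 2.206, 86.941, -1.547, 57.084, -1.146], TCP at [214.22, -613.7, 205.478] pointing down, gripper open.
Joint ranges: [-175.42, 175.42], [-21.48, 121.26], [-71.46, 75.88], [10.55, 141.38], [-63.04, 243.04], [13.31, 113.54], [-168.57, 168.57]. Speed limits (degrees/s): [147.25, 147.25, 180, 180, 180, 180, 180].

INTERFACE

Orientations are given as [roll, pitch, yaw] about the fixed x, y, z axes, in that order (R = Rz(yaw) Ry(pitch) Rx(roll)).
In Python, from rig import sense, eyes, env gives the robot as it stands.
- The arm moves only by the shell command python3 -m crank 'ROWS' [OPENING]. ROWS is JSON, a list of rows, each a list of 2 entries, a list of its own where there are three numbers: the shift along the world's x, y, z in mm, then the turn, a rotation vector about the world's x, y, z in degrees. A call has 1 to 8 rows; each row shifts and turns the commanded pose from where the row before left it; what a row does not reach is not made up. A row lasts 1/12 s, in which the tool goes at most 41.7 mm and 7.16 degrees, less where a joint would pass 70% of its speed; a pose out of reach is approached as far as the arm can. A call is refused whole if a number of a shift passes 41.7 or a number of a turn 7.16, either way. A call with a gripper value outside its range is refused whole. OPENING is the opening, from 0 (shut) to 1 (fully open), set as the call begins (- or left out, the last holds). The fingers move at their own pace and stop on an object; the grip force is fixed at half the most. Time passes only in rows, so rows that do not move let the fingers close. It gives the time, the measured TCP pose, the force, the opening and the grip force at its end, in the units of the state.
- sense(): the state, without advancing time (a new reading comes with each control period).
- eyes.get_image(name): name is "side" or "top" or "wrist"; returns a dict with "color" (420x560x3 uint8, blue, green, red), "range_z" (420x560 float32, mm along the optical axis (not along the pixel's ray), 0 where there is no reading), "vertical_fov" (degrees; the focal length in pixels is half the picture's height over the tangent of half this angle, whatever the lens; pixels are square), "cx", "cy" (the principal point, pixels), "cam_to_world" (4x4, takes a point from camera to world coordinates); the wrist camera has in their place "hand_eye" (4x4, takes a point from camera to tool coordinates, whose origin is the TCP and whose axes are the flange's). Camera axes: x right, y down, z forward; pixel columns grow to the right and rows downward; lengths in mm; the calibration is good to about 2 mm. A picture is of the moment at which its call begins: read the wrist's pose just before it.
- env.hand_in(): hands the job in; it is judged then, once.
The state is a dict: "clock": time; "qpos": joint angles; "joint_velocities": joint speeds; "tau": joint torques, N m; "tool_pos": TCP position; "tool_rot": TCP orientation; "contact_force": force on the tool from outside, world axes, zero at the start; "wrist_torque": the same for the moment, N m; "width": finger opening in mm; "grip_force": force on a finger pad.
Only numpy, scipy, OpenCV 4.12 (cv2) and the standard library are available. Lean on these libraries where they do the work, as an engineer would, in place of code of your own. Each camera call takes 0.05 s, during which the arm holds its last target. There are 200 camera calls.

TASK

Put the label roll into the roll stand: pick up the roll that has the steel spindle from the pen tray and lay the spindle down gently in the open notches of the stand's two side plates, and let go of it. Then push the stand's sprung tension arm back towards the roll until the pawl clicks in behind the ratchet tooth, and hold it pushed a little farther than the click, so that the gripper and not the pawl carries the spring while I thread the labels: finish while still holding the arm there. Leave the other things on the desk where they are.

Things in the scene. Friction and masses are not known exactly. Their poses are not given: they have to be found in the camera images.
- roll_center (a point): centre of the label roll to load: white paper cylinder 52 mm in diameter, 60 wide, fixed on a steel spindle 10 in diameter, 120 long, sticking out 30 at each end; 0.19 kg. x axis = spindle axis (both ends alike). At first it lies level along the pen tray, centre 37 above the desk; its sides overhang the tray by 5 each, so it can be gripped across its diameter from above
- pen_tray: black open pen tray 150 x 42 x 18, fixed to the desk, long side along its x axis; origin under its centre
- stand: label roll stand of dark steel, fixed; base plate 150 mm (x) x 275 (y, from -205 to +70) x 6; origin on the desk below the pivot of the tension arm, x along the spindle and the roller, +y towards the label printer, -y towards the notches
- notches (a point): where the roll's centre belongs: midway between the two notches, on the axis of a seated spindle, 100 mm above the desk, at (0, -135, 100) in the stand's frame, axes as the stand's. Side plates 5 thick at x = -45 and +45 (85 free between them); each notch is 12 wide, with sloped lips widening to 36 at the mouth, where the plates end, 17 above this point
- idler_roller (a point): centre of the black roller at the tip of the tension arm, 18 mm in diameter, 84 long, along the stand's x, between two side bars 4 thick that end level with its axis. Nothing above it; 80 free beside it on the printer side at rest. In the stand's frame y, height: at rest +49, 149; upright 0, 160; at joint 0.9 -51, 148; at the stop -71, 136, still clear of the roll. Push it towards stand -y
- tension_arm (a joint): angle of the tension arm (rad) about its pivot, a level axis along the stand's x, 45 mm high at the stand's y = 0; roller centre 115 from it. 0: at rest, leaning 0.44 to the printer; grows as it is pushed back to the roll. The pawl clicks at about 0.76 and then keeps it from returning below about 0.75; stop at 1.10. A spring drives it to 0: 2.5 N at the roller at rest, 6 past the click. Hold it at about 0.9
- pawl (a joint): angle of the small sprung pawl at the stand's +x side (rad): 0 is down, it rises to about 0.12 as the ratchet tooth passes under it and drops back to 0 with the click
- printer: white label printer 190 (x) x 220 (y) x 150 high, fixed beside the stand, 150 to 370 from the stand's origin along the stand's +y; origin under its centre
- spare_roll: bare white label roll without a spindle, 52 across and 60 high, standing on end; origin under its centre; a bystander
- stapler: black desk stapler 150 x 36 x 55, origin under its centre; a bystander
- mug: white mug 80 across, 92 high, origin under its centre; a bystander
- note_block: block of note paper 76 x 76 x 28, origin under its centre; a bystander
- calculator: grey calculator 150 x 82 x 16, origin under its centre; a bystander
There are look-alikes about, which are no part of the job. Leave any yellow look-alike of the part that bears roll_center alone.

How it is judged (in metres and radians):
On the way, in this order (a step that is already met when the one before it is completed fails the run):
1. the spindle lies in both notches and the roll is let go (x of roll_center in the frame of notches between -0.014 and 0.014 m and y of roll_center in the frame of notches between -0.004 and 0.004 m and z of roll_center in the frame of notches between -0.004 and 0.004 m and angle between the x axis of roll_center and the x axis of stand, either way round below 0.08 rad and contact force between the fingers and label_roll below 0.1 N), for 0.3 s.
2. the arm is pushed back past its click (value of joint tension_arm above 0.79 rad and value of joint pawl below 0.05 rad and contact force between the fingers and tension_arm above 2 N), for 0.2 s.
At the end, for the whole second after the job is handed in: Roll untouched in the notches: centre within 4 mm across and in height, 14 mm along, spindle within 0.08 rad of the stand's x. Arm still and beyond 0.79 rad, pawl down (under 0.05 rad), fingers pressing on the arm with over 2 N. Bystanders moved under 30 mm (all of step 1 and all of step 2 and linear speed of label_roll below 0.02 m/s and velocity of joint tension_arm between -0.1 and 0.1 rad/s); the arm keeps its last pose, push and grip.
It fails at once if another thing on the desk is pushed or knocked aside (more than 30 mm) (distance of any of spare_roll, stapler, mug, note_block, calculator from where it was at the start of the episode above 0.03 m).
It fails at once if the roll is dropped or slammed into the stand instead of being laid in (distance between roll_center and notches below 0.05 m and linear speed of label_roll above 0.7 m/s).
It also fails if it takes over 48 s, if anything falls off the work surface, if the arm or the gripper's body presses on something with over 40 N, if the wrist force passes 120 N, or if a joint passes its speed limit or range.

## Working session

There is one attempt and no reset: what is moved stays moved. The work goes in short steps, Python scripts to look and compute and a shell command to move; the robot and the scene stay as the last step left them, time stands still between calls to the robot, and variables do not carry over. Pictures are saved under pics/ and viewed, at most 10 in all, crops included, and the job is handed in when it is done.

```bash
ls; mkdir -p pics
cat > h.py <<'E'
import numpy as np, cv2
from rig import sense, eyes, env
from scipy.spatial.transform import Rotation as R
def pts(im,T):
    d=im["range_z"]; f=d.shape[0]/2/np.tan(np.radians(im["vertical_fov"])/2)
    v,u=np.mgrid[:d.shape[0],:d.shape[1]]
    P=np.stack([(u-im["cx"])*d/f,(v-im["cy"])*d/f,d],-1)
    return P@T[:3,:3].T+T[:3,3]
def tool():
    s=sense();T=np.eye(4);T[:3,:3]=R.from_euler('xyz',s["tool_rot"],degrees=True).as_matrix();T[:3,3]=s["tool_pos"];return T
def grab(n):
    t=tool();im=eyes.get_image(n)
    T=np.array(im["cam_to_world"]) if n!="wrist" else t@np.array(im["hand_eye"])
    return im,pts(im,T)
E
python3 - <<'E'
from h import *
print(sense())
for n in("top","side"):
    im,P=grab(n);cv2.imwrite(f"pics/{n}0.png",im["color"]);np.savez(f"{n}0.npz",c=im["color"],P=P)
    print(n,im["vertical_fov"],im["cx"],im["cy"],np.round(im["cam_to_world"],2).tolist())
E
```

```text
pics
{'clock': 0.0, 'qpos': array([66.98773867, 36.05698458,  2.20168858, 86.99379196, -1.54864563,
       57.08420131, -1.14531302]), 'joint_velocities': array([ 0.04849517,  0.05792433, -0.10836485,  0.03198742,  0.03348166,
        0.06361882, -0.05391794]), 'tau': array([ 1.84084588e-04, -5.49737084e+01,  1.14331115e+00, -1.86633199e+01,
       -5.22705156e-02,  2.38759612e-02,  1.84265255e-04]), 'tool_pos': array([ 214.04614337, -613.05694898,  204.58800841]), 'tool_rot': array([-1.79894643e+02, -6.57586659e-04,  1.92426561e+01]), 'contact_force': array([-0.04960784,  0.65903157,  0.08462862]), 'wrist_torque': array([ 0.01827833,  0.06174831, -0.00411135]), 'grip_force': 0.0, 'width': 94.12240228685884}
top 45.97891074127352 270.86917943310067 211.88109034613038 [[-0.01, -1.0, 0.09, 413.46], [-1.0, 0.01, 0.02, -111.57], [-0.02, -0.09, -1.0, 1441.43], [0.0, 0.0, 0.0, 1.0]]
side 54.950466465303144 281.83288344025846 207.46821871875576 [[-0.74, -0.49, 0.46, -78.72], [-0.67, 0.53, -0.52, 585.74], [0.01, -0.7, -0.72, 1041.3], [0.0, 0.0, 0.0, 1.0]]
```

View pics/top0.png

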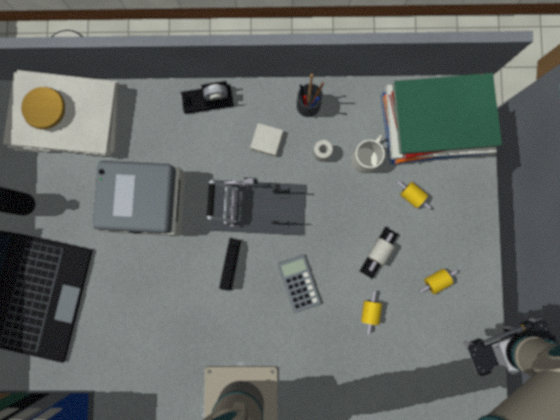

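View pics/side0.png

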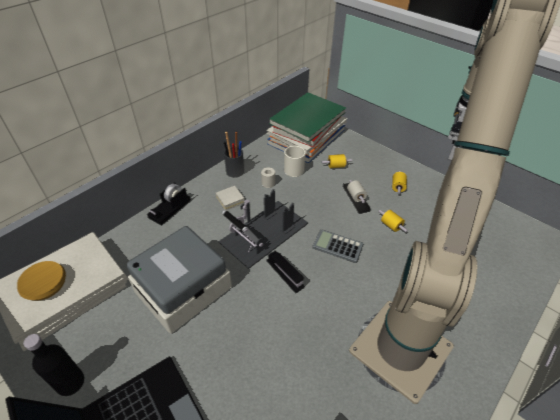

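The top view shows the candidates:
- White roll on the black tray at (379,252). This is the one I want, since it is white, has a spindle and lies in the tray.
- Yellow look-alikes at (415,195), (440,281) and (372,312).
- Bare spare roll at (323,149).
- Tape dispenser at (215,92).

The stand runs from (210,200) to (305,205). Its plates are at (290,190) and (290,222), the arm roller is at (212,198), and the printer is on the left. The side view agrees, with the roll at (357,190).

Run:
```python
from h import *
z=np.load("top0.npz");c,P=z["c"],z["P"]
hsv=cv2.cvtColor(c,cv2.COLOR_BGR2HSV)
def box(u0,u1,v0,v1):
    m=np.zeros(c.shape[:2],bool);m[v0:v1,u0:u1]=1;return m
def rep(n,m):
    p=P[m];uv=np.argwhere(m)[:,::-1].astype(np.float32)
    q=p[:,:2]; r=cv2.minAreaRect(q.astype(np.float32))
    w,V=np.linalg.eigh(np.cov(q.T));a=V[:,1]
    print(n,len(p),"med",np.median(p,0).round(1),"zr",np.percentile(p[:,2],[5,50,95]).round(1),"rect",np.round(r[0],1),np.round(r[1],1),round(r[2],1),"axis",np.degrees(np.arctan2(a[1],a[0])).round(1))
rep("desk",box(400,430,300,340))
b=box(355,405,222,282)
rep("roll z>48",b&(P[...,2]>48))
rep("tray dark",b&(hsv[...,2]<45))
s=box(200,320,165,240)
rep("plates z>95",s&box(262,320,165,240)&(P[...,2]>85))
rep("plateA",s&box(262,320,165,205)&(P[...,2]>85))
rep("plateB",s&box(262,320,205,240)&(P[...,2]>85))
rep("roller z>135",s&box(195,232,165,240)&(P[...,2]>135))
b=box(170,320,165,240)
rep("base",s&box(190,320,165,240)&(hsv[...,2]<75)&(P[...,2]<20)&(P[...,2]>3))
C=np.hstack([cv2.resize(c[220:285,345:415],None,fx=6,fy=6,interpolation=2),cv2.resize(c[165:240,195:320],None,fx=3.2,fy=5.2,interpolation=2)])if 0 else None
A=cv2.resize(c[170:240,190:320],(780,420),interpolation=2);B=cv2.resize(c[222:284,345:415],(202,180),interpolation=2)
A=np.vstack([A,np.zeros((180,780,3),np.uint8)]);A[420:,:202]=B
cv2.imwrite("pics/crop.png",A)
```

```text
desk 1200 med [ 232.1 -495.    -0.7] zr [-5.6 -0.7  4.5] rect [ 283.9 -319.7] [472.9 129.3] 73.4 axis -139.7
roll z>48 367 med [ 426.2 -392.6   58.3] zr [50.2 58.3 65.6] rect [ 406.3 -272.7] [ 69.5 315. ] 9.9 axis 94.8
tray dark 213 med [ 389.7 -379.4    3.2] zr [-2.3  3.2 17.7] rect [ 397.1 -291.4] [122.4 339.8] 14.6 axis 146.4
plates z>95 107 med [ 510.6 -111.6  107.8] zr [  86.9  107.8 1441.4] rect [ 507.3 -112.1] [ 46.7 187.6] 88.1 axis 177.8
plateA 60 med [ 597.  -112.6  107. ] zr [  86.6  107.  1441.4] rect [ 509.  -124.5] [187.2  46. ] 6.1 axis 178.3
plateB 47 med [ 507.5 -111.6  110.5] zr [  92.   110.5 1441.4] rect [ 466.7 -120.2] [99.4 41.8] 13.6 axis -179.0
roller z>135 283 med [561.   67.9 154.9] zr [144.7 154.9 162.3] rect [491.9   6.7] [271.4  82.6] 39.5 axis -139.1
base 932 med [566.4 -17.2   6.3] zr [ 3.4  6.3 12.3] rect [545.3 -30.4] [307.5 176.4] 82.1 axis 93.6
```

View pics/crop.png

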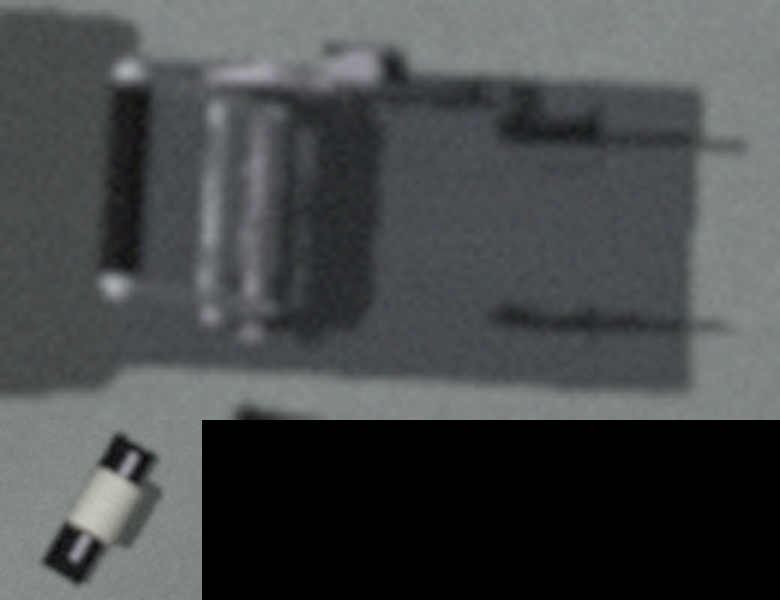

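Close crop confirms it: white roll, steel spindle, black tray. It sits at about (426,-393) with its axis near -24°. Next I go above it, turning the tool about -43°.

```bash
python3 -m crank '[[[26,27,3],[0,0,-5.4]],[[26,27,3],[0,0,-5.4]],[[26,27,3],[0,0,-5.4]],[[26,27,3],[0,0,-5.4]],[[26,27,3],[0,0,-5.4]],[[26,27,3],[0,0,-5.4]],[[26,27,3],[0,0,-5.4]],[[26,27,0],[0,0,-5.4]]]'
python3 -m crank '[[[0,0,0],[0,0,0]],[[0,0,0],[0,0,0]],[[0,0,0],[0,0,0]]]'
python3 - <<'E'
from h import *
im,P=grab("wrist");cv2.imwrite("pics/w1.png",im["color"]);np.savez("w1.npz",c=im["color"],P=P)
print(im["vertical_fov"],np.round(im["hand_eye"],2).tolist())
ok=im["range_z"]>0
T=tool();print(T[:2,3])
c=im["color"];hsv=cv2.cvtColor(c,cv2.COLOR_BGR2HSV)
m=ok&(P[...,2]>48)&(P[...,2]<75)&(hsv[...,1]<60)&(hsv[...,2]>110)&(np.hypot(P[...,0]-426,P[...,1]+393)<70)
p=P[m];r=cv2.minAreaRect(p[:,:2].astype(np.float32));print(len(p),p.mean(0),p.max(0),r)
m=ok&(P[...,2]>-10)&(P[...,2]<25)&(hsv[...,2]<50)&(np.hypot(P[...,0]-426,P[...,1]+393)<95)
p=P[m];r=cv2.minAreaRect(p[:,:2].astype(np.float32));print("tray",len(p),r)
E
```

```text
clock: 0.77
tool_pos: [423.3, -396.2, 226.8]
tool_rot: [180.0, -0.0, -24.2]
contact_force: [0.5, -0.2, -0.1]
width: 94.2
grip_force: 0.0
clock: 1.02
tool_pos: [421.7, -397.9, 226.2]
tool_rot: [180.0, 0.1, -23.9]
contact_force: [-0.4, 0.4, 0.0]
width: 93.9
grip_force: 0.0
66.1197912178413 [[-0.0, -0.97, -0.26, 73.53], [1.0, -0.0, -0.0, -0.27], [-0.0, -0.26, 0.97, -179.8], [0.0, 0.0, 0.0, 1.0]]
[ 420.95662618 -398.71056855]
2253 [ 425.38459276 -397.70644098   58.82825508] [ 460.9445405  -362.87160938   65.00701687] ((424.3035888671875, -397.30731201171875), (47.03717041015625, 60.41645050048828), 58.25724792480469)
tray 0 ((0.0, 0.0), (0.0, 0.0), 0.0)
```

View pics/w1.png

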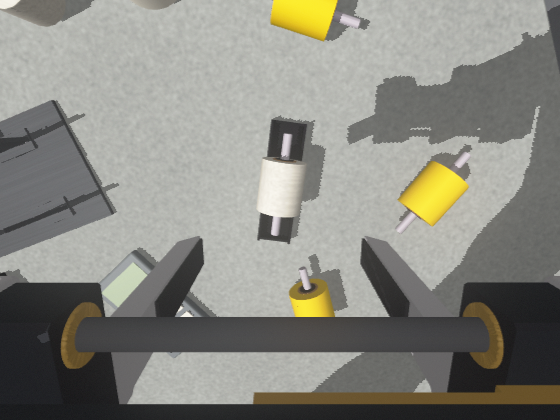

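The wrist view shows the white roll at (282,187) between clear fingers, with the yellow rolls at (432,190), (305,15) and (310,300) out of the way. The measured centre is (424.5,-397.4), with the axis at about -31.7°.

```bash
python3 -m crank '[[[3,1,0],[0,0,-4]],[[0,0,-20],[0,0,-3.6]],[[0,0,-35],[0,0,0]],[[0,0,-35],[0,0,0]],[[0,0,-35],[0,0,0]],[[0,0,-20],[0,0,0]],[[0,0,0],[0,0,0]],[[0,0,0],[0,0,0]]]'
python3 - <<'E'
from h import *
T=tool();print(T[:3,3])
im,P=grab("wrist");ok=im["range_z"]>0
c=im["color"];hsv=cv2.cvtColor(c,cv2.COLOR_BGR2HSV)
m=ok&(P[...,2]>44)&(P[...,2]<75)&(hsv[...,1]<60)&(hsv[...,2]>110)&(np.hypot(P[...,0]-426,P[...,1]+393)<60)
p=P[m];r=cv2.minAreaRect(p[:,:2].astype(np.float32));print(len(p),p.mean(0),p.max(0),r)
L=(np.linalg.inv(T)@np.c_[p,np.ones(len(p))].T).T[:,:3]
print("tool frame",np.percentile(L,[1,50,99],axis=0).round(1))
E
```

```text
clock: 1.73
tool_pos: [423.3, -397.9, 80.9]
tool_rot: [180.0, 0.1, -31.7]
contact_force: [-0.3, -0.3, 0.0]
width: 94.0
grip_force: 0.0
[ 423.34718527 -397.87552438   80.89468161]
6192 [ 426.24339851 -398.70972113   58.35644762] [ 462.2105179  -361.69853432   64.8457347 ] ((424.2178955078125, -397.24798583984375), (49.88945770263672, 60.81955337524414), 58.7041015625)
tool frame [[-28.6 -24.9  17. ]
 [  3.6  -0.7  21. ]
 [ 30.6  23.1  36. ]]
```

```bash
python3 -m crank '[[[0.5,0.5,-20],[0,0,0]],[[0,0,-20],[0,0,0]],[[0,0,-15],[0,0,0]],[[0,0,-7],[0,0,0]],[[0,0,0],[0,0,0]],[[0,0,0],[0,0,0]]]'
python3 -m crank '[[[0,0,0],[0,0,0]],[[0,0,0],[0,0,0]],[[0,0,0],[0,0,0]],[[0,0,0],[0,0,0]],[[0,0,0],[0,0,0]],[[0,0,0],[0,0,0]],[[0,0,0],[0,0,0]],[[0,0,0],[0,0,0]]]' 0.4
```

```text
clock: 2.28
tool_pos: [426.2, -397.3, 20.8]
tool_rot: [180.0, -0.1, -31.6]
contact_force: [0.3, -0.9, 0.7]
width: 94.0
grip_force: 0.0
clock: 2.95
tool_pos: [424.8, -398.0, 19.7]
tool_rot: [179.9, -0.1, -31.6]
contact_force: [-2.3, -3.0, 0.6]
width: 51.1
grip_force: 30.0
```

Roll gripped at 51 mm. Lift it and carry it towards the stand, with the tool yaw near the stand's (about -3°).

```bash
python3 -m crank '[[[0,0,15],[0,0,0]],[[0,0,30],[0,0,0]],[[0,0,35],[0,0,0]],[[0,0,35],[0,0,0]],[[0,0,35],[0,0,0]],[[0,0,35],[0,0,0]],[[0,20,25],[0,0,0]],[[0,30,0],[0,0,4]]]'
python3 -m crank '[[[6,35,0],[0,0,5]],[[6,35,0],[0,0,5]],[[6,35,0],[0,0,5]],[[6,35,0],[0,0,5]],[[6,35,0],[0,0,5]],[[5,30,0],[0,0,0]],[[0,20,0],[0,0,0]],[[0,0,0],[0,0,0]]]'
python3 -m crank '[[[0,0,0],[0,0,0]],[[0,0,0],[0,0,0]],[[0,0,0],[0,0,0]]]'
python3 - <<'E'
from h import *
im,P=grab("wrist");cv2.imwrite("pics/w2.png",im["color"]);np.savez("w2.npz",c=im["color"],P=P,d=im["range_z"],T=tool())
im,P=grab("top");cv2.imwrite("pics/t2.png",im["color"])
np.savez("t2.npz",c=im["color"],P=P,d=im["range_z"])
E
```

```text
clock: 3.62
tool_pos: [427.6, -350.5, 234.5]
tool_rot: [179.8, -0.6, -27.8]
contact_force: [1.9, -0.3, -2.3]
width: 51.7
grip_force: 30.0
clock: 4.28
tool_pos: [460.4, -115.0, 229.0]
tool_rot: [-179.8, 0.1, -2.1]
contact_force: [-0.8, -0.4, -2.2]
width: 51.2
grip_force: 30.0
clock: 4.53
tool_pos: [460.4, -122.5, 229.4]
tool_rot: [180.0, 0.0, -2.7]
contact_force: [-0.0, 0.6, -1.5]
width: 51.3
grip_force: 30.0
```

View pics/w2.png

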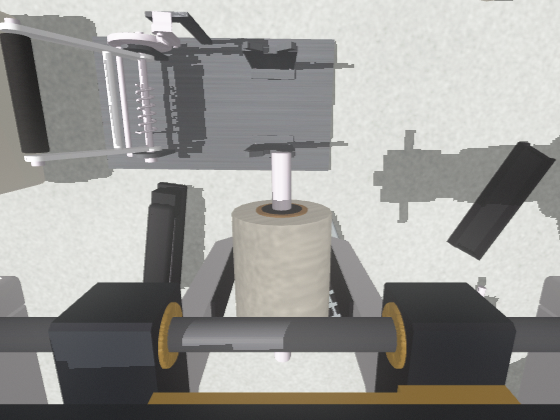

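The stand is in view: plate tops at (272,55) and (268,147), base right edge at u≈335, roller at (22,95). The roll's held spindle is at (282,180). Now fit the stand pose.

Run:
```python
from h import *
z=np.load("w2.npz");c,P,d,T=z["c"],z["P"],z["d"],z["T"];ok=d>0
hsv=cv2.cvtColor(c,cv2.COLOR_BGR2HSV)
def box(u0,u1,v0,v1):
    m=np.zeros(c.shape[:2],bool);m[v0:v1,u0:u1]=1;return m&ok
# base: dark, z 2..12
for nm,m in (("desk",box(400,440,60,120)),("base",box(210,300,90,130)),):
    print(nm,np.percentile(P[m][:,2],[5,50,95]).round(1))
m=box(100,345,30,180)&(P[...,2]<20)&(hsv[...,2]<150)&(P[...,2]>-10)
q=P[m][:,:2].astype(np.float32)
# right edge of base: per-row max u ; bottom edge / top edge
def fit(uv):
    uv=np.array(uv);w=P[uv[:,1],uv[:,0]][:,:2].astype(np.float32)
    vx,vy,x0,y0=cv2.fitLine(w,cv2.DIST_HUBER,0,.01,.01).ravel();return round(float(np.degrees(np.arctan2(vy,vx))),2),(round(float(x0),1),round(float(y0),1))
g=hsv[...,2]
r=[]
for v in list(range(75,135)):
    us=np.arange(310,350);k=np.argmax(np.diff(g[v,us].astype(int)));r.append((us[k],v))
print("right edge(y=-205) along x:",fit(r))
t=[];b=[]
for u in range(215,325,2):
    vs=np.arange(30,45);
    k=np.argmin(np.diff(g[vs,u].astype(int)));
    if u<240 or u>305: t.append((u,vs[k]+1))
    vs=np.arange(158,180);k=np.argmax(np.diff(g[vs,u].astype(int)))
    if u<235 or u>310:b.append((u,vs[k]))
print("x=+75 edge",fit(t));print("x=-75 edge",fit(b))
for nm,bb in(("far",(235,310,35,100)),("near",(235,310,115,152))):
    m=box(*bb)&(P[...,2]>60)&(P[...,2]<135);p=P[m]
    print(nm,len(p),np.percentile(p,[1,50,99],axis=0).round(1).tolist(),cv2.minAreaRect(p[:,:2].astype(np.float32)))
    for zz in range(60,125,6):
        s=p[(p[:,2]>zz)&(p[:,2]<=zz+6)]
        if len(s)>5: print("  z",zz,len(s),"x",s[:,0].mean().round(1),"y",np.percentile(s[:,1],[2,98]).round(1))
m=box(0,50,20,160)&(P[...,2]>145)&(P[...,2]<175)&(hsv[...,2]<80);p=P[m]
print("roller",len(p),p.mean(0),cv2.minAreaRect(p[:,:2].astype(np.float32)))
m=box(225,340,200,300)&(P[...,2]>190);p=P[m]
# spindle
m=box(268,300,150,204)&(P[...,2]>200)&(P[...,2]<280);p=P[m]
print("spindle",len(p),np.percentile(p,[2,50,98],axis=0).round(1).tolist(),"TCP",T[:3,3].round(1))
```

```text
desk [-0.8  0.5  1.9]
base [5.2 6.5 7.9]
right edge(y=-205) along x: (-3.43, (551.3, -188.4))
x=+75 edge (86.61, (626.5, -107.6))
x=-75 edge (86.63, (478.7, -85.3))
far 905 [[592.5, -141.3, 61.5], [594.7, -117.3, 96.1], [599.5, -94.4, 117.6]] ((596.3717651367188, -117.8388671875), (47.93722915649414, 5.604681015014648), 86.65316009521484)
  z 60 51 x 594.0 y [-140.5  -94.9]
  z 66 58 x 594.0 y [-140.2  -94.5]
  z 72 66 x 594.0 y [-140.1  -95.8]
  z 78 67 x 593.8 y [-138.9  -95.3]
  z 84 65 x 594.0 y [-140.6  -94.6]
  z 90 141 x 595.3 y [-138.7  -95.4]
  z 96 77 x 594.5 y [-140.1  -94.9]
  z 102 126 x 595.3 y [-141.7  -94.4]
  z 108 139 x 595.8 y [-139.6  -96.3]
  z 114 115 x 596.4 y [-138.7  -96.6]
near 239 [[507.5, -135.8, 60.6], [508.9, -111.9, 90.0], [510.5, -89.3, 114.6]] ((508.43072509765625, -112.58917236328125), (47.692256927490234, 1.65556800365448), 86.72034454345703)
  z 60 34 x 509.1 y [-131.8  -93.9]
  z 66 6 x 510.3 y [-98.4 -89.3]
  z 72 33 x 508.7 y [-135.3  -97.1]
  z 78 14 x 509.9 y [-111.2  -89.7]
  z 84 32 x 508.6 y [-135.9 -102.3]
  z 90 38 x 509.0 y [-117.8  -89.6]
  z 96 30 x 508.5 y [-135.5  -99.8]
  z 102 26 x 509.2 y [-135.3  -89.2]
  z 108 19 x 509.0 y [-129.8  -94.3]
  z 114 7 x 510.2 y [-97.4 -91.6]
roller 3354 [564.01662249  64.24920446 155.23688825] ((562.3292846679688, 66.64916229248047), (16.377878189086914, 83.75165557861328), 86.57731628417969)
spindle 1054 [[489.5, -130.3, 227.6], [507.1, -123.9, 250.7], [519.6, -118.7, 252.6]] TCP [ 460.4 -122.5  229.4]
```

Run:
```python
from h import *
z=np.load("w2.npz");c,P,d,T=z["c"],z["P"],z["d"],z["T"];ok=d>0
a=np.radians(-3.4);ex=np.array([np.cos(a),np.sin(a)]);ey=np.array([-np.sin(a),np.cos(a)])
def box(u0,u1,v0,v1):
    m=np.zeros(c.shape[:2],bool);m[v0:v1,u0:u1]=1;return m&ok
p=P[box(235,310,35,100)&(P[...,2]>60)&(P[...,2]<135)]
Y=p[:,:2]@ey;X=p[:,:2]@ex
for lo,hi in((90,96),(96,102),(102,107),(107,112),(112,120)):
    s=(p[:,2]>lo)&(p[:,2]<=hi);print(lo,np.histogram(Y[s],bins=np.arange(-110,-54,3))[0],X[s].min().round(1),X[s].max().round(1))
m=box(272,296,152,200)&(P[...,2]>240);p=P[m]
print(cv2.fitLine(p[:,:2].astype(np.float32),2,0,.01,.01).ravel(), "tilt",np.polyfit(p[:,0],p[:,2],1)[0],T[:3,3])
```

```text
90 [ 0  3  3  3  5  4  4 16 22 18 27 11  5  5  5  3  5  2] 599.5 605.0
96 [0 3 7 6 6 6 5 7 3 5 4 4 4 5 4 3 4 1] 599.6 604.6
102 [ 0 16  8  4  3  4  8  5  0  0  0 13  4  4  6  7  9  8] 599.6 605.0
107 [ 0  1  0  4  3 26 16  2  0  0  0 10 27 16  5  2  0  0] 599.7 604.8
112 [ 0  7 23 31 22  4  0  0  0  0  0  0  0 14 26 28 14  0] 599.6 605.1
[ 9.98780310e-01 -4.93754335e-02  5.08355530e+02 -1.23947044e+02] tilt -0.010507857521713258 [ 460.42602533 -122.51998024  229.37104955]
```

Notch centre is about (551.4,-114.9), yaw -3.4°. The held roll is centred at about (460,-121.6). I'll go above, lower part way, and re-check.

```bash
python3 -m crank '[[[31,2,0],[0,0,-0.6]],[[31,2,0],[0,0,0]],[[29.5,2.7,0],[0,0,0]],[[0,0,-25],[0,0,0]],[[0,0,-30],[0,0,0]],[[0,0,-30],[0,0,0]],[[0,0,-15],[0,0,0]],[[0,0,0],[0,0,0]]]'
python3 -m crank '[[[0,0,0],[0,0,0]],[[0,0,0],[0,0,0]],[[0,0,0],[0,0,0]]]'
python3 - <<'E'
from h import *
T=tool()
im,P=grab("wrist");ok=im["range_z"]>0;c=im["color"];cv2.imwrite("pics/w3.png",c)
np.savez("w3.npz",c=c,P=P,d=im["range_z"],T=T)
q=P@np.r_[0,0,1]
a=np.radians(-3.4);ex=np.array([np.cos(a),np.sin(a)]);ey=np.array([-np.sin(a),np.cos(a)])
X=P[...,:2]@ex;Y=P[...,:2]@ey
for lo,hi in((80,92),(92,98),(102,107),(107,112),(112,120)):
    s=ok&(X>597)&(X<608)&(Y>-115)&(Y<-50)&(P[...,2]>lo)&(P[...,2]<=hi);print(lo,np.histogram(Y[s],bins=np.arange(-112,-54,2))[0],s.sum() and X[s].mean())
s=ok&(X>588)&(X<625)&(abs(Y+82)<15)&(P[...,2]>128)&(P[...,2]<160)
p=P[s];print("spindle",len(p),p[:,2].max(),X[s].max(),np.percentile(Y[s],[2,50,98]),"z98",np.percentile(p[:,2],98),cv2.fitLine(p[:,:2].astype(np.float32),2,0,.01,.01).ravel())
print("TCP",T[:3,3],T[:2,3]@ex,T[:2,3]@ey)
E
```

```text
clock: 5.3
tool_pos: [549.2, -114.9, 125.8]
tool_rot: [-180.0, 0.4, -3.2]
contact_force: [-0.1, 0.6, -1.6]
width: 51.1
grip_force: 30.0
clock: 5.55
tool_pos: [553.5, -115.1, 131.0]
tool_rot: [180.0, -0.2, -3.2]
contact_force: [0.1, -0.7, -1.4]
width: 51.3
grip_force: 30.0
80 [0 0 0 7 6 6 5 7 8 6 8 5 2 0 0 0 0 0 0 6 7 8 8 7 5 9 7 0] 604.954636343511
92 [0 0 0 4 3 3 4 3 3 5 3 4 8 0 0 0 0 0 0 3 3 3 4 3 4 3 4 0] 604.6590228145294
102 [ 0  0  3 17  5  5  4  6  2  3  5 24  0  0  0  0  0  0  4  3  5  4  5  5
  6  7 14  0] 603.8796832504769
107 [ 0  0  0  0  1  3  3  2 11 25 23  9  0  0  0  0  0  0  7 26 23  8  2  1
  1  0  0  0] 602.9500771818293
112 [ 0  0  0  0 25 25 35 26 24  1  0  0  0  0  0  0  0  0  0  0  2 30 25 37
 29 25  0  0] 602.642360375151
spindle 1774 159.99026837519224 618.740134528205 [-95.83032493 -81.13463552 -68.35425372] z98 159.2369301733865 [ 9.99422669e-01  3.39752659e-02  5.93172729e+02 -1.16928856e+02]
TCP [ 553.48487895 -115.11353081  131.03781629] 559.3376163841011 -82.08573018724438
```

View pics/w3.png

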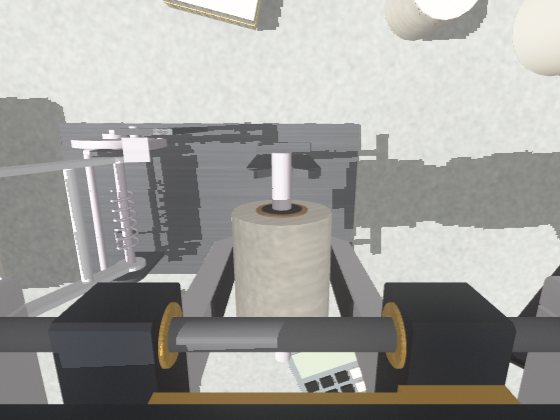

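The view shows the spindle at (282,175) centred over the far notch. Lowering slowly, watching the force.

```bash
python3 -m crank '[[[-1.5,-0.7,-8],[0,0,0]],[[0,0,-8],[0,0,0]],[[0,0,-7],[0,0,0]],[[0,0,-6],[0,0,0]],[[0,0,-5],[0,0,0]],[[0,0,-4],[0,0,0]],[[0,0,0],[0,0,0]],[[0,0,0],[0,0,0]]]'
python3 -m crank '[[[0,0,-2],[0,0,0]],[[0,0,-2],[0,0,0]],[[0,0,-1],[0,0,0]],[[0,0,-1],[0,0,0]],[[0,0,-1],[0,0,0]],[[0,0,0],[0,0,0]],[[0,0,0],[0,0,0]],[[0,0,0],[0,0,0]]]'
```

```text
clock: 6.27
tool_pos: [550.6, -115.2, 91.2]
tool_rot: [-180.0, 0.0, -3.2]
contact_force: [0.7, -0.3, -1.5]
width: 51.7
grip_force: 30.0
clock: 6.93
tool_pos: [550.8, -115.2, 84.5]
tool_rot: [180.0, -0.0, -3.2]
contact_force: [-0.8, -0.0, -2.3]
width: 51.5
grip_force: 30.0
```

```bash
for i in 1; do python3 -m crank '[[[0,0,-1],[0,0,0]],[[0,0,-1],[0,0,0]],[[0,0,0],[0,0,0]],[[0,0,0],[0,0,0]]]' | grep -E "pos|force"; done
python3 -m crank '[[[0,0,-0.5],[0,0,0]],[[0,0,-0.5],[0,0,0]],[[0,0,0],[0,0,0]],[[0,0,0],[0,0,0]]]' | grep -E "pos|force"
python3 -m crank '[[[0,0,-0.5],[0,0,0]],[[0,0,0],[0,0,0]],[[0,0,0],[0,0,0]]]' | grep -E "pos|force"
```

```text
tool_pos: [550.9, -115.2, 83.0]
contact_force: [-0.4, -0.2, 3.7]
grip_force: 30.0
tool_pos: [551.0, -115.2, 82.8]
contact_force: [-3.0, -0.0, 11.1]
grip_force: 30.0
tool_pos: [551.0, -115.2, 82.7]
contact_force: [-3.2, 1.2, 14.8]
grip_force: 30.0
```

The spindle is resting on the notch floor, with no sideways force. Ease off and open.

```bash
python3 -m crank '[[[0,0,0.7],[0,0,0]],[[0,0,0.5],[0,0,0]],[[0,0,0],[0,0,0]]]' | grep -E "pos|force"
python3 -m crank '[[[0,0,0],[0,0,0]],[[0,0,0],[0,0,0]],[[0,0,0],[0,0,0]],[[0,0,0],[0,0,0]],[[0,0,0],[0,0,0]],[[0,0,0],[0,0,0]],[[0,0,0],[0,0,0]],[[0,0,0],[0,0,0]]]' 0.9
python3 -m crank '[[[0,0,10],[0,0,0]],[[0,0,25],[0,0,0]],[[0,0,35],[0,0,0]],[[0,0,40],[0,0,0]],[[0,0,40],[0,0,0]],[[0,0,20],[0,0,0]],[[0,0,0],[0,0,0]],[[0,0,0],[0,0,0]]]'
python3 - <<'E'
from h import *
im,P=grab("wrist");ok=im["range_z"]>0;c=im["color"];cv2.imwrite("pics/w4.png",c)
np.savez("w4.npz",c=c,P=P,d=im["range_z"])
a=np.radians(-3.4);ex=np.array([np.cos(a),np.sin(a)]);ey=np.array([-np.sin(a),np.cos(a)])
X=P[...,:2]@ex-557.3;Y=P[...,:2]@ey+82;Z=P[...,2]
m=ok&(abs(X)<29)&(abs(Y)<27)&(Z>108)&(Z<140);print("roll",m.sum(),X[m].min(),X[m].max(),np.percentile(Y[m],[1,50,99]),"top",np.percentile(Z[m],[95,98,99.5]))
for lo,hi in((32,41),(48,62),(-41,-32),(-62,-48)):
    m=ok&(X>lo)&(X<hi)&(abs(Y)<12)&(Z>96)&(Z<112)
    if m.sum()>5:print(lo,m.sum(),"Y",np.percentile(Y[m],[2,50,98]).round(1),"top",np.percentile(Z[m],[50,90,98]).round(1),"Yat top",Y[m][Z[m]>np.percentile(Z[m],80)].mean())
m=ok&(X>48)&(abs(Y)<12)&(Z>100)&(Z<108)&(X<75);print("end",X[m].max() if m.any() else None)
m=ok&(abs(X)<55)&(Y>100)&(Y<240)&(Z>152)&(Z<166);print("roller",m.sum(),np.percentile(X[m],[1,99]),np.percentile(Y[m],[1,50,99]),Z[m].max())
E
```

```text
tool_pos: [551.0, -115.3, 82.9]
contact_force: [-1.6, 1.2, 7.8]
grip_force: 30.0
clock: 8.77
tool_pos: [550.7, -115.2, 82.1]
tool_rot: [180.0, 0.0, -3.2]
contact_force: [-0.1, -1.1, -1.2]
width: 84.5
grip_force: 0.0
clock: 9.43
tool_pos: [551.3, -115.3, 253.9]
tool_rot: [180.0, -0.2, -3.2]
contact_force: [-0.6, -0.5, -1.0]
width: 84.8
grip_force: 0.0
roll 2753 -28.963633852378848 28.99978768804374 [-23.38074421   0.72119977  24.24222418] top [126.67932037 127.11266308 127.52663899]
32 88 Y [-4.2  0.9  5. ] top [104.4 105.5 106.3] Yat top 1.3322945043274548
48 98 Y [-3.  1.  5.] top [104.7 105.8 106.4] Yat top 1.0361944322307373
-41 17 Y [-4.3  0.7  4.7] top [105.1 105.8 106.1] Yat top 0.7186728320584095
-62 103 Y [-4.8 -0.4  4. ] top [104.7 105.8 106.4] Yat top -0.3062001520104805
end 58.708233191129466
roller 2051 [-48.33372257  50.18228774] [175.0380403  180.94480073 191.03274246] 160.3964981303085
```

View pics/w4.png

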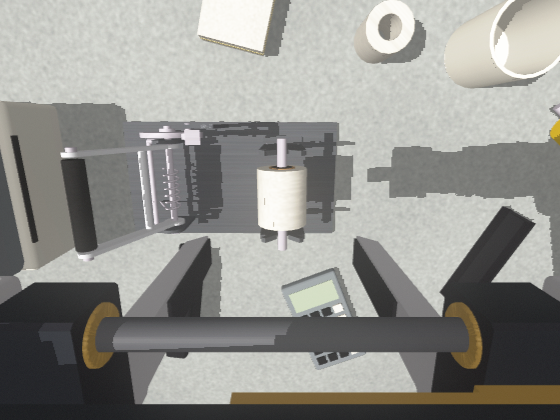

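The view shows the roll at (282,197) seated in both notches: spindle tops at about 106 mm and Y within 1 mm. The roller is at (78,205) as expected. Next I'll close the fingers and turn the tool 90° so both finger edges push together, then go to the printer side of the roller.

```bash
python3 -c "
from h import *
print(sense()['qpos'].round(1))"
python3 -m crank '[[[2,30,0],[0,0,7]],[[2,30,0],[0,0,7]],[[2,30,0],[0,0,7]],[[2,30,0],[0,0,7]],[[2,30,0],[0,0,7]],[[2,30,0],[0,0,7]],[[1,30,0],[0,0,7]],[[0,11,0],[0,0,7]]]' 0
python3 -m crank '[[[0,0,0],[0,0,7]],[[0,0,0],[0,0,7]],[[0,0,0],[0,0,7]],[[0,0,0],[0,0,7]],[[0,0,0],[0,0,6]],[[0,0,0],[0,0,0]],[[0,0,0],[0,0,0]]]'
python3 - <<'E'
from h import *
s=sense();print(s['qpos'].round(1))
a=np.radians(-3.4);ex=np.array([np.cos(a),np.sin(a)]);ey=np.array([-np.sin(a),np.cos(a)])
print("stand-frame TCP",s['tool_pos'][:2]@ex-557.3,s['tool_pos'][:2]@ey+82-135,s['tool_pos'][2])
E
```

```text
[  4.1  25.9   7.3  98.   -3.8  56.3 -80.4]
clock: 10.15
tool_pos: [562.0, 111.5, 250.2]
tool_rot: [-179.7, 0.0, 53.5]
contact_force: [0.6, 1.0, -0.2]
width: 34.6
grip_force: 0.0
clock: 10.73
tool_pos: [562.8, 105.4, 250.6]
tool_rot: [-179.8, 0.0, 86.7]
contact_force: [-0.3, -0.3, -1.1]
width: 0.3
grip_force: 0.0
[ -1.7  27.7 -17.7  95.8   9.5  58.1 -26. ]
stand-frame TCP -1.7852683985429394 85.6200513977193 250.59560175288337
```

```bash
python3 -m crank '[[[0,0,-25],[0,0,0]],[[0,0,-30],[0,0,0]],[[0,0,-30],[0,0,0]],[[0,0,-20],[0,0,0]],[[0,0,-6],[0,0,0]],[[0,0,0],[0,0,0]],[[0,0,0],[0,0,0]]]'
python3 -m crank '[[[-0.3,-5,0],[0,0,0]],[[-0.3,-5,0],[0,0,0]],[[-0.3,-5,0],[0,0,0]],[[-0.3,-5,0],[0,0,0]],[[-0.3,-5,0],[0,0,0]],[[-0.3,-5,0],[0,0,0]],[[0,0,0],[0,0,0]],[[0,0,0],[0,0,0]]]'
```

```text
clock: 11.32
tool_pos: [564.0, 106.0, 141.5]
tool_rot: [180.0, -0.0, 86.8]
contact_force: [0.1, 0.2, 0.3]
width: 0.4
grip_force: 0.0
clock: 11.98
tool_pos: [563.1, 77.0, 142.1]
tool_rot: [179.8, -0.1, 86.8]
contact_force: [0.7, 4.2, 2.9]
width: 0.5
grip_force: 2.4
```

Contact made (4 N towards +y). Keep pushing.

```bash
python3 -m crank '[[[-0.3,-5,0],[0,0,0]],[[-0.3,-5,0],[0,0,0]],[[-0.3,-5,0],[0,0,0]],[[-0.3,-5,0],[0,0,0]],[[-0.3,-5,0],[0,0,0]],[[-0.3,-5,0],[0,0,0]],[[0,0,0],[0,0,0]]]'
python3 -m crank '[[[-0.3,-5,0],[0,0,0]],[[-0.3,-5,0],[0,0,0]],[[-0.3,-5,0],[0,0,0]],[[-0.3,-5,0],[0,0,0]],[[-0.3,-5,-1],[0,0,0]],[[-0.3,-5,-1],[0,0,0]],[[0,0,0],[0,0,0]]]'
python3 -m crank '[[[-0.3,-4,-1],[0,0,0]],[[-0.3,-4,-1],[0,0,0]],[[-0.3,-4,-1],[0,0,0]],[[-0.3,-4,0],[0,0,0]],[[-0.2,-4,0],[0,0,0]],[[0,0,0],[0,0,0]],[[0,0,0],[0,0,0]]]'
python3 - <<'E'
from h import *
s=sense()
a=np.radians(-3.4);ex=np.array([np.cos(a),np.sin(a)]);ey=np.array([-np.sin(a),np.cos(a)])
print("stand TCP",s['tool_pos'][:2]@ex-557.3,s['tool_pos'][:2]@ey+82-135,s['tool_pos'][2])
for n in("wrist","top","side"):
    im,P=grab(n);X=P[...,:2]@ex-557.3;Y=P[...,:2]@ey-53;Z=P[...,2]
    d=im["range_z"]>0
    m=d&(abs(abs(X)-25)<15)&(Y>-90)&(Y<60)&(Z>139)&(Z<170)
    print(n,m.sum(),m.sum()>5 and (np.percentile(Y[m],[5,50,95]),np.percentile(Z[m],[50,95])))
    cv2.imwrite(f"pics/f_{n}.png",im["color"])
c=cv2.imread("pics/f_side.png");w=cv2.imread("pics/f_wrist.png")
cv2.imwrite("pics/f.png",np.hstack([cv2.resize(w,(400,300)),cv2.resize(c[150:300,160:360],(400,300),interpolation=2)]))
E
```

```text
clock: 12.57
tool_pos: [559.9, 44.0, 141.0]
tool_rot: [-180.0, 0.1, 86.7]
contact_force: [-0.3, 3.0, 1.3]
width: 0.7
grip_force: 1.9
clock: 13.15
tool_pos: [558.2, 14.0, 138.9]
tool_rot: [-180.0, 0.1, 86.7]
contact_force: [0.8, 2.5, 3.0]
width: 0.0
grip_force: 1.9
clock: 13.73
tool_pos: [556.3, -4.2, 135.4]
tool_rot: [-179.9, -0.0, 86.8]
contact_force: [0.5, 5.2, -1.3]
width: 0.8
grip_force: 2.6
stand TCP -1.7720049822517012 -24.200939351499997 135.36058815551962
wrist 645 (array([-34.2365701 , -33.45633947, -14.11089657]), array([153.94361875, 165.80876487]))
top 2 False
side 73 (array([-41.3103142 , -31.27304166, -13.40376797]), array([158.03118403, 166.22297218]))
```

View pics/f.png

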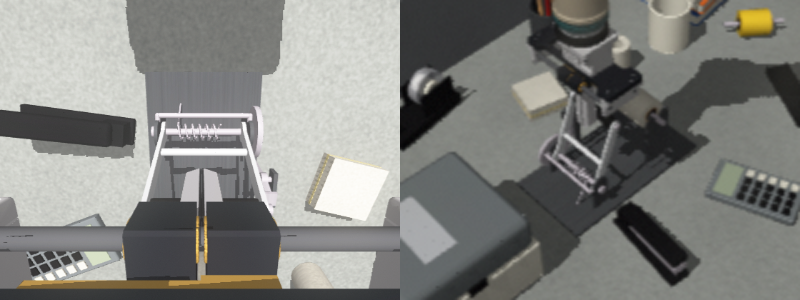

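The view shows the fingers between the arm bars pressing the roller, with the arm leaning back towards the roll. The roller is at y≈-41, a joint angle of about 0.80. I push about 11 mm more for 0.9.

```bash
python3 -m crank '[[[-0.2,-3,0],[0,0,0]],[[-0.2,-3,0],[0,0,0]],[[-0.2,-3,0],[0,0,0]],[[-0.1,-2,0],[0,0,0]],[[0,0,0],[0,0,0]],[[0,0,0],[0,0,0]],[[0,0,0],[0,0,0]],[[0,0,0],[0,0,0]]]'
python3 - <<'E'
from h import *
s=sense();print(s['contact_force'])
a=np.radians(-3.4);ex=np.array([np.cos(a),np.sin(a)]);ey=np.array([-np.sin(a),np.cos(a)])
print("stand TCP",s['tool_pos'][:2]@ex-557.3,s['tool_pos'][:2]@ey+82-135,s['tool_pos'][2])
im,P=grab("side");X=P[...,:2]@ex-557.3;Y=P[...,:2]@ey-53;Z=P[...,2];d=im["range_z"]>0
# side bars: height vs y
for z0 in(80,100,120,140):
  m=d&(X<-38)&(X>-56)&(Y>-75)&(Y<40)&(abs(Z-z0)<5);print(z0,m.sum(),np.percentile(Y[m],[10,50,90]).round(1) if m.any() else '')
im,P=grab("wrist");X=P[...,:2]@ex-557.3;Y=P[...,:2]@ey-53;Z=P[...,2];d=im["range_z"]>0
for sg in(-1,1):
 for z0 in(80,100,120,140):
  m=d&(sg*X>36)&(sg*X<56)&(Y>-75)&(Y<40)&(abs(Z-z0)<5);print(sg,z0,m.sum(),np.percentile(Y[m],[10,50,90]).round(1) if m.any() else '')
E
```

```text
clock: 14.55
tool_pos: [554.8, -14.1, 135.0]
tool_rot: [-179.8, -0.1, 86.9]
contact_force: [-0.2, 5.9, -3.5]
width: 0.7
grip_force: 3.3
[-0.16365725  5.91362503 -3.52072591]
stand TCP -2.6302275418179306 -34.13891356811787 135.03307963067687
80 12 [-25.6 -16.2  -8.7]
100 11 [-34.4 -24.4 -16.9]
120 13 [-45.2 -38.1 -26.9]
140 13 [-48.8 -42.4 -36.5]
-1 80 165 [-21.5 -15.1  -8. ]
-1 100 136 [-32.6 -21.  -17.4]
-1 120 164 [-43.2 -31.  -27.3]
-1 140 172 [-47.2 -40.4 -37.3]
1 80 175 [-21.6 -14.8  -7.6]
1 100 158 [-36.9 -22.4 -17.6]
1 120 231 [-46.3 -34.9 -27.7]
1 140 180 [-46.8 -40.2 -37.1]
```

The bar slope gives a joint angle of about 0.87 and the force is 6 N. I'll nudge 3 mm to 0.9, settle, check the roll, and hand in.

```bash
python3 -m crank '[[[-0.1,-2,0],[0,0,0]],[[-0.1,-1,0],[0,0,0]],[[0,0,0],[0,0,0]],[[0,0,0],[0,0,0]],[[0,0,0],[0,0,0]],[[0,0,0],[0,0,0]],[[0,0,0],[0,0,0]],[[0,0,0],[0,0,0]]]'
python3 - <<'E'
from h import *
a=np.radians(-3.4);ex=np.array([np.cos(a),np.sin(a)]);ey=np.array([-np.sin(a),np.cos(a)])
for n in("side","wrist"):
    im,P=grab(n);X=P[...,:2]@ex-557.3;Y=P[...,:2]@ey+82;Z=P[...,2];d=im["range_z"]>0
    m=d&(abs(X)<65)&(abs(Y)<35)&(Z>100)&(Z<140)&(im["color"].min(-1)>90)
    print(n,m.sum(),m.sum()>9 and np.percentile(P[m],[2,50,98],axis=0).round(1))
im,P=grab("wrist");cv2.imwrite("pics/g.png",np.hstack([cv2.resize(im["color"][150:300,280:480],(400,300),interpolation=2),cv2.resize(eyes.get_image("side")["color"][170:270,200:333],(400,300),interpolation=2)]))
E
```

```text
clock: 15.32
tool_pos: [554.6, -16.6, 134.8]
tool_rot: [-179.8, -0.1, 86.9]
contact_force: [0.5, 7.1, -5.2]
width: 0.4
grip_force: 3.7
side 78 [[ 522.3 -119.4  103.8]
 [ 533.9  -95.8  117.3]
 [ 554.3  -86.1  126.8]]
wrist 292 [[ 544.9 -129.   120.5]
 [ 548.6 -111.   125.2]
 [ 551.8  -98.9  126.9]]
```

View pics/g.png

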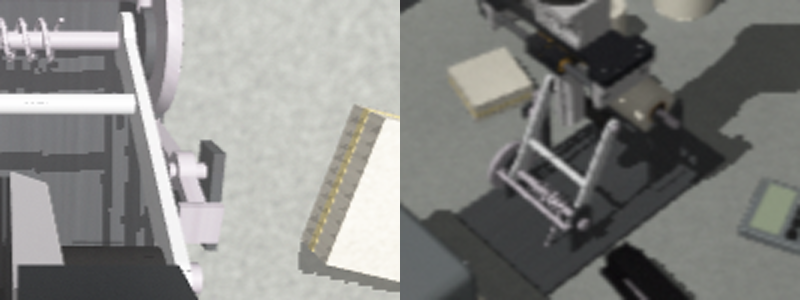

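The roll's top is still at 126.8 mm, so it is seated. The pawl looks down, the arm is at about 0.9, and the push is 7 N.

```bash
python3 -c "
from rig import env
print(env.hand_in())"
```

```text
the job is handed in; nothing more can be done
None
```

The label roll lies in both notches, released, and I handed the job in with the gripper still holding the tension arm at about 0.9 rad with roughly 7 N, past the click; the pawl looked down in the last picture, but no verdict came back from the hand-in.

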